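Fetch the brass die from the back of the slide rack

TASK

The brass flower die at the closed end of the slide rack is wanted in the press: slide the white and the blue die that block it out of the rack's open end and stand both on the small steel tray, then slide out the brass die and seat it fully down in the round pocket of the press carriage. After that slide the other two back into the rack, white first, right up to the closed end, and blue close up against it, because blue is needed next. Keep all dies upright, and do not disturb the timer and the small ring cutter.

Things in the scene. Friction and masses are not known exactly. Their poses are not given: they have to be found in the camera images.
- slide_rack: Fixed slippery grey T-slot rack, two steel lips, 225 x 78 x 23 mm. Origin: centre of underside; x along the slot to the closed end, z up. Floor 6 mm above table. Slot x = -40 to 105 mm: channel 50 mm wide, 12 high; lips (underside 18, top 23 mm above table) leave a 30 mm gap for the necks. Dies start at x = 80 (brass), 32 and -16 mm (white, blue in either order); end wall stops a centre at x = 83.
- rack_landing (a point): Middle of the rack's open landing, on its floor (6 mm above table), at x = -82 mm in the rack's frame, axes as the rack's. The lips hold a die's foot down: it goes in or out only by sliding along x, and can be lifted or set down freely with its centre within 15 mm of here. Between x = -66 and -40 mm side walls narrow the way from 74 to 50 mm.
- brass_die: Loose stamping die, brass body with a six-petal flower on top, 0.3 kg. Origin: centre of underside, z up. All three dies have one shape: steel foot disc 44 mm across, 6 mm thick; neck 22 mm across up to 20 mm; cylindrical body 40 mm across from 20 to 56 mm height, gripped there from above (in the rack with the fingers either side of the slot, tips above the lips).
- white_die: Loose stamping die like the brass one, white plastic body with raised rings on top; 0.2 kg. Origin: centre of its underside, z up.
- blue_die: Loose stamping die like the brass one, blue plastic body with a raised eight-rayed star on top; 0.2 kg. Origin: centre of its underside, z up.
- steel_tray: Small fixed flat steel tray, 200 mm (x) x 122 mm (y), rim 10 mm high, floor 3 mm above the table. Origin: centre of its underside, z up. Two dies stand well at x = -45 and +45 mm.
- press_carriage: Fixed aluminium bed of the stamping press, 136 x 135 x 14 mm, black pull handle at its -x side. Origin: on its underside, below the centre of the round pocket, z up. Pocket: steel ring 79 mm across, top 26 mm above the table, narrowing from 61 mm at the top to 48 mm at its floor, 14 mm above the table, where the die's foot stands. Two dowels, tops 32 mm above the table, at x = 52, y = +-47 mm.
- timer: Bystander: white kitchen timer standing upright, 36 x 66 x 62 mm, loose. Origin: centre of its underside.
- ring_cutter_small: Bystander: small steel ring cutter, 48 mm across, 34 mm high, loose. Origin: centre of its underside.
There are look-alikes about, which are no part of the job. There is more than one size of the brass_die; the job needs the smallest.

How it is judged:
By the outcome, as a careful person would: the job done as asked, in the order asked, and still so for the second after the job is handed in, with the robot touching nothing.
It also fails if it takes over 125 s, if anything falls off the work surface, if the arm or the gripper's body presses on something with over 40 N, if the wrist force passes 120 N, or if a joint passes its speed limit or range.

ROBOT

A 6-joint arm with a two-finger parallel gripper is mounted at the origin on the work surface; the furniture and walls round the work are solid. World frame = base frame: x ahead of the robot, y to its left, z up, the work surface at z = 0. Lengths are in mm, angles in rad, forces in N, time in s.
With the tool pointing down it reaches from about 250 to 800 mm from the base axis. Payload 3.9 kg.
Tool frame: the origin (TCP) lies on the centre line of the jaws, within the pads' length; the fingertips stand env.nose_length ahead of it and the grasp point (between the pads) lies 8 mm behind it (env.nose_length is the distance from the TCP to the fingertips, in mm); z points along the fingers, y is the line along which they close (so a half turn about z gives the same grasp; the last joint's range is limited). The gripper opens to 85 mm and grips with 20 to 120 N. Pads are 22 mm wide; open, the fingers measure 114 mm over their backs; the gripper's body (76 mm by 85 mm) begins 54 mm behind the grasp point. The pads swing forward as they close: fully open they stand 13 mm farther back than shut.
Start: joints at [1.238, 0.26, -0.138, 1.173, 0, 1.571], TCP at [171.508, 496.186, 242.304] pointing down, gripper open.
Joint ranges: [-2.78, 2.78], [-0.83, 1.72], [-1.28, 1.37], [-1.9, 2.12], [-1.57, 1.48], [-3.14, 3.14]. Speed limits (rad/s): [2.57, 2.57, 3.14, 3.14, 3.14, 3.14].

INTERFACE

Orientations are given as a rotation vector (axis times angle).
In Python, from cell import env, get_image, camera_info, masks_of, landmark_of gives the robot as it stands. The module is installed in compiled form; this text tells all that it offers.
- The arm moves only by the shell command python3 -m handwheel 'ROWS' [FORCE]. ROWS is JSON, a list of rows, each a list of 3 entries, a list of its own where there are three numbers: the opening, from -1 (shut) to 1 (fully open), then the shift along the world's x, y, z in cm, then the turn about the world's z in degrees. A call has 1 to 12 rows; each row is the pose to reach, as a shift and turn from the pose commanded when the call began; what a row does not reach only later rows make up. A row lasts 1/10 s, in which the tool goes at most 50 mm and 8.59 degrees, less where a joint would pass 70% of its speed; a pose out of reach is approached as far as the arm can. A call with a gripper value outside its range is refused whole. The fingers move at their own pace and stop on an object; FORCE is the grip in N (left out, the last holds). Time passes only in rows, so rows that repeat a pose let the fingers close. It gives the time, the measured TCP pose, the force, the opening and the grip force at its end, in the units of the state.
- env.get_state(): the state, without advancing time (a new reading comes with each control period).
- get_image(name): name is "side" or "top"; returns the picture (480x640x3 uint8, red, green, blue); there is no depth.
- camera_info(name): a dict with "K" (3x3 intrinsics, pixels), "world_from_camera" (4x4, takes a point from camera to world coordinates). Camera axes: x right, y up, looking along -z (the intrinsics and any distortion apply to the point x, -y, -z); pixel columns grow to the right and rows downward; lengths in mm; the calibration is good to about 2 mm. A picture is of the moment at which its call begins. camera_info takes no time and is no camera call.
- env.close_job(): hands the job in; it is judged then, once.
Trained networks look in the newest picture that a camera, given by its name, has taken for a name from the list of things; names that differ only in an ending like _2 or _b are one class to them, and where a whole thing is asked for, a point or a joint stands for the part that bears it (a point fixed in the world has none). Each returns a list of dicts, best first, with "conf" (0 to 1); they miss things now and then, are a little off and sometimes report something else, mostly with a low value. They report only what shows in the picture. A call takes as long as a camera call. They do not tell look-alikes from the thing itself.
- masks_of(camera, query): "pixels" (480x640 bool, what is visible of it).
- landmark_of(camera, query): "position" ([x, y, z] in mm, in the coordinates of the camera as it stood for that picture, good to about 4 mm: a listed point, or the origin of a listed thing).
The state is a dict: "t": time; "joints": joint angles; "qd": joint speeds; "joint_efforts": joint torques, N m; "tcp_pos": TCP position; "tcp_rot": TCP orientation; "force": force on the tool from outside, world axes, zero at the start; "moment": the same for the moment, N m; "gripper_width": opening from 0.0 (shut) to 1.0 (fully open); "gripper_force": force on a finger pad.
Only numpy, scipy, OpenCV 4.12 (cv2) and the standard library are available. Lean on these libraries where they do the work, as an engineer would, in place of code of your own. Each camera call takes 0.05 s, during which the arm holds its last target. There are 200 camera calls.

## Working session

There is one attempt and no reset: what is moved stays moved. The work goes in short steps, Python scripts to look and compute and a shell command to move; the robot and the scene stay as the last step left them, time stands still between calls to the robot, and variables do not carry over. Pictures are saved under pics/ and viewed, at most 17 in all, crops included, and the job is handed in when it is done.

```bash
mkdir -p pics
cat > h.py <<'E'
from cell import env,get_image,camera_info,masks_of,landmark_of
import numpy as np,cv2
def save(c,n,box=None,s=1):
    im=get_image(c)
    if box: im=im[box[1]:box[3],box[0]:box[2]]
    im=cv2.resize(im,None,fx=s,fy=s,interpolation=cv2.INTER_CUBIC)
    cv2.imwrite('pics/'+n,im[:,:,::-1])
def world(c,p):
    return (camera_info(c)['world_from_camera']@np.r_[p,1])[:3]
def pix(c,P):
    i=camera_info(c);p=np.linalg.inv(i['world_from_camera'])@np.r_[P,1]
    q=i['K']@np.array([p[0],-p[1],-p[2]]);return q[:2]/q[2]
def ray(c,u,v,z):
    i=camera_info(c);d=np.linalg.inv(i['K'])@np.array([u,v,1.]);T=i['world_from_camera']
    d=T[:3,:3]@np.array([d[0],-d[1],-d[2]]);o=T[:3,3];return o+d*(z-o[2])/d[2]
E
python3 - <<'E'
from h import *
np.set_printoptions(precision=1,suppress=True)
for c in('top','side'):
    save(c,c+'0.png')
    i=camera_info(c);print(c,{k:(v if k!='world_from_camera' else v[:3]) for k,v in i.items()})
    for n in ['slide_rack','rack_landing','brass_die','white_die','blue_die','steel_tray','press_carriage','timer','ring_cutter_small']:
        for d in landmark_of(c,n):
            w=world(c,d['position']);print(n,round(d['conf'],2),w,pix(c,w))
print(env.nose_length,env.get_state())
E
```

```text
top {'K': array([[544.1,   0. , 324.4],
       [  0. , 544.1, 233.5],
       [  0. ,   0. ,   1. ]]), 'world_from_camera': array([[   0. ,    1. ,   -0.1,  257.5],
       [  -1. ,    0. ,   -0. ,   62.6],
       [  -0. ,    0.1,    1. , 1447.8]])}
slide_rack 0.84 [542.5 248.6  -5.8] [261.8 193.1]
slide_rack 0.17 [557.5 -19.3   0.4] [360.5 187.7]
rack_landing 0.84 [460.4 230.3   6.3] [267.4 222.4]
rack_landing 0.19 [543.9 247.4  -3.5] [262.2 192.5]
brass_die 0.84 [638.8 372.5   1.2] [216.9 157.7]
brass_die 0.81 [621.7 262.9   5.2] [256.6 163.6]
brass_die 0.67 [254.  437.9  -3.6] [188.3 299.5]
white_die 0.7 [528.  244.7   8.7] [262.5 197.4]
white_die 0.25 [459.3 230.4   4. ] [267.5 223. ]
blue_die 0.74 [572.8 255.    7.9] [259.1 181.1]
blue_die 0.34 [559.1 -19.4  -1.6] [360.6 187.3]
steel_tray 0.91 [ 540.7 -252.3   -3. ] [446.7 194.5]
press_carriage 0.57 [557.5 -18.6   0.5] [360.3 187.7]
timer 0.56 [ 366.4 -136.7   -2.2] [404.6 258.6]
ring_cutter_small 0.38 [378.2 137.3   1.5] [301.9 253.4]
side {'K': array([[448.2,   0. , 321.8],
       [  0. , 448.2, 238.7],
       [  0. ,   0. ,   1
[... 458 characters left out ...]
 0.35 [ 366.6 -136.3   -4.6] [357.1 225.8]
steel_tray 0.57 [ 540.  -250.5   -0.4] [301.1 210.2]
press_carriage 0.75 [555.2 -20.   -0.2] [285.9 236.1]
timer 0.86 [ 368.3 -135.5   -3.6] [356.5 225.6]
ring_cutter_small 0.64 [373.8 127.   -2.6] [355.  262.7]
ring_cutter_small 0.43 [ 537.2 -252.7   -3.1] [302.  210.8]
11.0 {'t': 1.0, 'joints': array([ 1.2,  0.3, -0.1,  1.2, -0. ,  1.6]), 'qd': array([ 0., -0.,  0., -0.,  0.,  0.]), 'joint_efforts': array([  0. , -40.6,  25.4,   0. ,  -0. ,  -0. ]), 'tcp_pos': array([171.5, 496.2, 242.3]), 'tcp_rot': array([0.5, 3.1, 0. ]), 'force': array([0.6, 0.4, 0.2]), 'moment': array([ 0., -0., -0.]), 'gripper_force': 0.0, 'gripper_width': 1.0029423870413037}
```

View pics/top0.png

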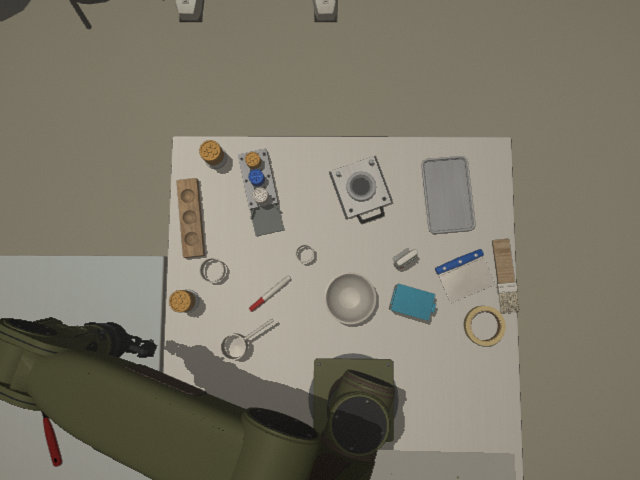

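View pics/side0.png

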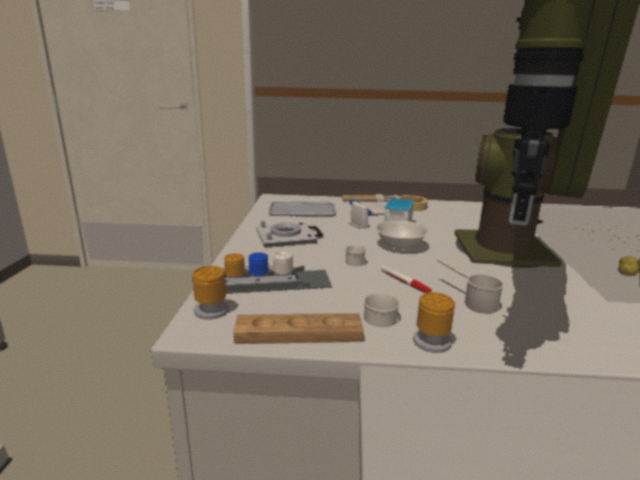

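Top view: the brass candidates are at pixels (211,152), (253,159) and (182,300). The two loose ones are larger. The one in the rack at (253,159), at the closed end, is the smallest and is the job's die. White (261,195) sits nearest the open end, with blue (257,177) behind it. Next I'll confirm with a crop and refine the positions.

Run:
```python
from h import *
from scipy.spatial.transform import Rotation as R
np.set_printoptions(precision=1,suppress=True)
save('top','crop1.png',(165,130,485,250),2.5)
save('top','crop1.png',(165,130,485,250),2.5)
im=get_image('top')
for n,z in [('brass_die',62),('white_die',62),('blue_die',62),('slide_rack',23),('steel_tray',10),('press_carriage',14)]:
    for d in masks_of('top',n):
        if d['conf']<.4: continue
        p=np.argwhere(d['pixels'])[:,::-1].astype(np.float32)
        (c,s,a)=cv2.minAreaRect(p); w=ray('top',*c,z)
        cor=np.array([ray('top',u,v,z)[:2] for u,v in cv2.boxPoints((c,s,a))])
        e=np.diff(np.vstack([cor,cor[:1]]),axis=0);
        print(n,round(d['conf'],2),len(p),'centre',p.mean(0),w,'edges',np.linalg.norm(e[:2],axis=1),np.degrees(np.arctan2(e[:2,1],e[:2,0])))
s=env.get_state();M=R.from_rotvec(s['tcp_rot']).as_matrix();print(M, np.degrees(np.arctan2(M[1,1],M[0,1])))
```

```text
brass_die 0.83 506 centre [213.2 153.8] [633.9 369.3  62. ] edges [52.2 78.4] [ -49.1 -140.3]
brass_die 0.83 571 centre [184.  300.5] [251.6 432.9  62. ] edges [73.9 57.9] [ -89.6 -178. ]
brass_die 0.49 226 centre [253.3 160.7] [615.7 263.5  62. ] edges [39.3 45.5] [ -89.8 -178.8]
white_die 0.5 217 centre [261.2 196.4] [520.3 241.9  62. ] edges [36.4 44.7] [ -89.7 -178.9]
blue_die 0.82 227 centre [256.6 178. ] [568.6 254.3  62. ] edges [37.2 50. ] [ -62.5 -152.9]
slide_rack 0.73 1663 centre [262.3 197.6] [540.5 248.4  23. ] edges [ 80.7 225. ] [ -77.3 -167.1]
steel_tray 0.85 3559 centre [448.  194.7] [ 537.9 -252.1   10. ] edges [130.9 209.1] [ -82.5 -174.4]
press_carriage 0.85 2601 centre [360.7 188. ] [544.6 -22.4  14. ] edges [136.1 163.8] [ -69.8 -161.1]
[[-0.9  0.3  0. ]
 [ 0.3  0.9  0. ]
 [ 0.   0.  -1. ]] 70.93514590487932
```

View pics/crop1.png

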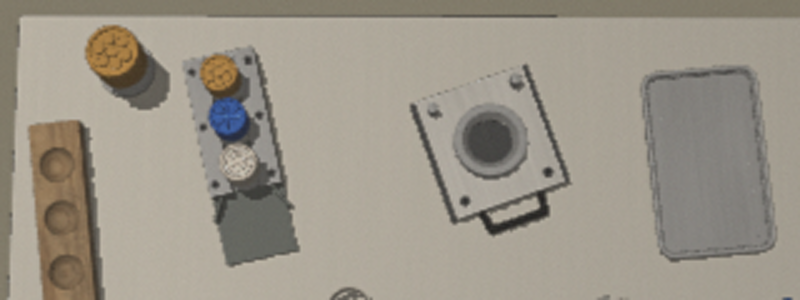

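The crop confirms it: the flower die in the rack at crop (220,74) is the small one, about 40 mm across. Blue is at (228,118) and white at (238,162). The loose brass die at (115,52) is larger. The pocket is at crop (490,139).

```bash
python3 - <<'E'
from h import *
np.set_printoptions(precision=1,suppress=True)
f=lambda x,y,z:ray('top',165+x/2.5-.3,130+y/2.5-.3,z)
for n,x,y,z in [('brass',220,74,62),('blue',228,118,62),('white',238.5,162,62),('pocket',490,139,26),('landing end',228,265,6),('le2',299,251,6),('tray tl',641,72,10),('tray br',776,253,10),('rack far',184,60,23),('rack far2',254,45,23),('dow',434,110,32),('dow2',516,82,32)]: print(n,f(x,y,z))
E
python3 -m handwheel '[[1,[4,-2.8,0],4],[1,[8,-5.6,0],8],[1,[12,-8.4,0],12],[1,[16,-11.2,0],16],[1,[20,-14,0],20],[1,[24,-17,0],24],[1,[28,-20,0],28],[1,[32,-23,0],32],[1,[35.4,-25,0],32],[1,[35.4,-25,0],32]]' 40
```

```text
brass [618.9 265.6  62. ]
blue [572.  256.2  62. ]
white [525.5 244.3  62. ]
pocket [558.7 -18.3  26. ]
landing end [424.5 260.5   6. ]
le2 [440.  184.8   6. ]
tray tl [ 636.6 -182.4   10. ]
tray br [ 440.3 -322.7   10. ]
rack far [644.3 310.5  23. ]
rack far2 [661.2 235.4  23. ]
dow [588.5  41.5  32. ]
dow2 [619.4 -45.6  32. ]
t: 2.45
tcp_pos: [529.7, 243.5, 241.8]
tcp_rot: [-0.344, 3.12, -0.001]
force: [-0.8, -0.1, -0.9]
gripper_width: 0.999
gripper_force: 0.0
```

```bash
python3 -m handwheel '[[1,[0,0,-5],0],[1,[0,0,-10],0],[1,[0,0,-10],0],[1,[0,0,-10],0]]'
```

```text
t: 2.85
tcp_pos: [524.4, 246.3, 142.2]
tcp_rot: [0.354, -3.119, 0.001]
force: [0.2, 1.2, 1.4]
gripper_width: 1.0
gripper_force: 0.0
```

```bash
python3 -m handwheel '[[1,[0,-0.1,-4],0],[1,[0,-0.1,-8],0],[1,[0,-0.1,-10.1],0],[1,[0,-0.1,-10.1],0],[-1,[0,-0.1,-10.1],0],[-1,[0,-0.1,-10.1],0],[-1,[0,-0.1,-10.1],0],[-1,[0,-0.1,-10.1],0],[-1,[0,-0.1,-10.1],0],[-1,[0,-0.1,-10.1],0]]' 40
```

```text
t: 3.85
tcp_pos: [527.3, 246.0, 43.7]
tcp_rot: [-0.353, 3.117, 0.002]
force: [-1.2, 0.5, 6.6]
gripper_width: 0.455
gripper_force: 39.9
```

```bash
python3 -m handwheel '[[-1,[0,0,0.3],0],[-1,[-1,-0.22,0.4],0],[-1,[-2.2,-0.5,0.4],0],[-1,[-3.5,-0.8,0.4],0],[-1,[-5,-1.14,0.4],0],[-1,[-6.5,-1.48,0.4],0],[-1,[-6.5,-1.48,0.4],0],[-1,[-6.5,-1.48,0.4],0]]'; python3 -c "
from h import *
save('side','s1.png',(180,180,420,340),2.5)"
```

```text
t: 4.65
tcp_pos: [460.3, 230.3, 45.4]
tcp_rot: [-0.354, 3.121, -0.0]
force: [-0.1, 0.4, -2.5]
gripper_width: 0.454
gripper_force: 40.4
```

View pics/s1.png

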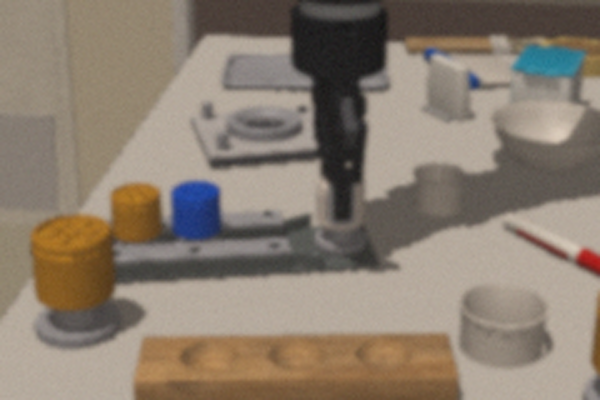

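White is held on the landing, with its foot clear of the lips at about (340,238) in the crop. I'll lift it and carry it to the tray.

```bash
python3 -m handwheel '[[-1,[0,0,3],0],[-1,[0,-1,7],0],[-1,[0,-5,9],0],[-1,[0,-9.5,9],0],[-1,[0.5,-14.3,9],0],[-1,[1,-19.1,9],0],[-1,[1.5,-23.9,9],0],[-1,[2,-28.7,9],0],[-1,[2.5,-33.5,9],0],[-1,[3,-38.3,9],0],[-1,[3.3,-43.1,9],0],[-1,[3.3,-46,9],0]]' && python3 -m handwheel '[[-1,[0,-1.6,0],0],[-1,[0,-2.6,-2],0],[-1,[0,-2.6,-4],0],[-1,[0,-2.6,-6],0],[-1,[0,-2.6,-8],0],[-1,[0,-2.6,-8.8],0],[-1,[0,-2.6,-8.8],0]]'
```

```text
t: 5.9
tcp_pos: [495.0, -234.0, 135.6]
tcp_rot: [-0.349, 3.12, -0.004]
force: [1.1, 0.3, -2.3]
gripper_width: 0.457
gripper_force: 41.1
t: 6.6
tcp_pos: [492.8, -254.6, 46.2]
tcp_rot: [0.355, -3.119, -0.003]
force: [-0.5, -0.4, -1.1]
gripper_width: 0.451
gripper_force: 41.1
```

```bash
python3 -m handwheel '[[-1,[0,0,-0.3],0],[-1,[0,0,-0.5],0],[-1,[0,0,-0.6],0],[-1,[0,0,-0.6],0],[-1,[0,0,-0.6],0]]'
```

```text
t: 7.1
tcp_pos: [493.7, -255.7, 41.7]
tcp_rot: [-0.354, 3.121, -0.001]
force: [0.5, 0.3, -2.0]
gripper_width: 0.453
gripper_force: 41.1
```

```bash
python3 -m handwheel '[[-1,[0,0,-0.1],0],[-1,[0,0,-0.2],0],[-1,[0,0,-0.2],0]]';python3 -m handwheel '[[-1,[0,0,-0.1],0],[-1,[0,0,-0.1],0],[-1,[0,0,-0.1],0]]'
```

```text
t: 7.4
tcp_pos: [493.7, -255.8, 40.7]
tcp_rot: [-0.354, 3.121, -0.001]
force: [-1.9, 1.0, 8.3]
gripper_width: 0.454
gripper_force: 42.2
t: 7.7
tcp_pos: [493.7, -255.8, 40.6]
tcp_rot: [-0.353, 3.12, -0.001]
force: [-3.6, 1.8, 14.6]
gripper_width: 0.452
gripper_force: 42.9
```

```bash
python3 -m handwheel '[[1,[0,0,0.2],0],[1,[0,0,0.2],0],[1,[0,0,0.2],0],[1,[0,0,0.2],0],[1,[0,0,3],0],[1,[0,0,7],0],[1,[0,2,10],0],[1,[0.8,6.5,10],0],[1,[1.6,11.3,10],0],[1,[2.4,16.1,10],0],[1,[3.2,20.9,10],0],[1,[4,25.7,10],0]]' && python3 -m handwheel '[[1,[0.7,4.8,0],0],[1,[1.4,9.6,0],0],[1,[2.1,14.4,0],0],[1,[2.8,19.2,0],0],[1,[3.5,23,0],0],[1,[3.9,25.4,0],0],[1,[3.9,25.4,0],0],[1,[3.9,25.4,-4],0],[1,[3.9,25.4,-7],0],[1,[3.9,25.4,-7],0]]'
python3 - <<'E'
from h import *
save('top','t2.png',(165,130,485,250),2.5)
E
```

```text
t: 8.9
tcp_pos: [533.5, 3.2, 138.2]
tcp_rot: [-0.353, 3.122, -0.0]
force: [1.5, 0.2, -0.8]
gripper_width: 1.0
gripper_force: 0.0
t: 9.9
tcp_pos: [568.5, 252.8, 63.7]
tcp_rot: [0.352, -3.112, 0.005]
force: [-1.1, -0.4, -1.4]
gripper_width: 1.0
gripper_force: 0.0
```

View pics/t2.png

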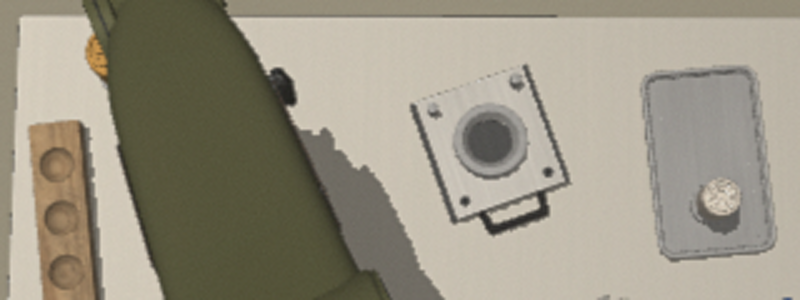

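White stands upright on the tray at crop (720,198). Next is blue.

```bash
python3 -m handwheel '[[1,[0,0,-2.5],0],[1,[0,0,-2.5],0],[-1,[0,0,-2.5],0],[-1,[0,0,-2.5],0],[-1,[0,0,-2.5],0],[-1,[0,0,-2.5],0],[-1,[0,0,-2.5],0]]' 40; python3 -m handwheel '[[-1,[0,0,0.2],0],[-1,[-1,-0.22,0.2],0],[-1,[-2.5,-0.57,0.2],0],[-1,[-4,-0.91,0.2],0],[-1,[-5.5,-1.26,0.2],0],[-1,[-7,-1.6,0.2],0],[-1,[-8.5,-1.94,0.2],0],[-1,[-10,-2.28,0.2],0],[-1,[-11.1,-2.53,0.2],0],[-1,[-11.1,-2.53,0.2],0],[-1,[-11.1,-2.53,0.2],0]]'
```

```text
t: 10.65
tcp_pos: [573.7, 255.8, 45.0]
tcp_rot: [-0.353, 3.119, 0.001]
force: [-0.2, -0.1, 5.8]
gripper_width: 0.453
gripper_force: 40.6
t: 11.75
tcp_pos: [461.4, 230.1, 45.3]
tcp_rot: [-0.354, 3.121, -0.0]
force: [0.5, 0.8, -1.5]
gripper_width: 0.461
gripper_force: 40.3
```

```bash
python3 -m handwheel '[[-1,[0,0,3],0],[-1,[0,-1,7],0],[-1,[1,-5,9],0],[-1,[2,-9.5,9],0],[-1,[3.2,-14.2,9],0],[-1,[4.4,-18.9,9],0],[-1,[5.6,-23.6,9],0],[-1,[6.8,-28.3,9],0],[-1,[8,-33,9],0],[-1,[9.2,-37.7,9],0],[-1,[10.4,-42.4,9],0],[-1,[11.6,-45.9,9],0]]' && python3 -m handwheel '[[-1,[0.6,-1.6,0],0],[-1,[0.6,-2,0],0],[-1,[0.6,-2,-3],0],[-1,[0.6,-2,-6],0],[-1,[0.6,-2,-8.5],0],[-1,[0.6,-2,-9.2],0],[-1,[0.6,-2,-9.4],0],[-1,[0.6,-2,-9.4],0]]'; python3 -m handwheel '[[-1,[0,0,-0.1],0],[-1,[0,0,-0.2],0],[-1,[0,0,-0.2],0]]'
```

```text
t: 12.95
tcp_pos: [578.2, -232.5, 134.9]
tcp_rot: [-0.35, 3.122, -0.001]
force: [0.1, 1.3, -1.5]
gripper_width: 0.454
gripper_force: 41.1
t: 13.75
tcp_pos: [583.1, -247.8, 42.0]
tcp_rot: [0.355, -3.121, -0.001]
force: [-0.0, -0.1, -1.7]
gripper_width: 0.456
gripper_force: 41.4
t: 14.05
tcp_pos: [583.5, -248.0, 41.9]
tcp_rot: [-0.355, 3.121, 0.001]
force: [-4.1, 2.3, 12.4]
gripper_width: 0.455
gripper_force: 42.9
```

```bash
python3 -m handwheel '[[1,[0,0,0.2],0],[1,[0,0,0.2],0],[1,[0,0,0.2],0],[1,[0,0,0.2],0],[1,[0,0,3],0],[1,[0,0,7],0],[1,[0,2,10],0],[1,[0.4,6.5,10],0],[1,[0.8,11.3,10],0],[1,[1.2,16.1,10],0],[1,[1.6,20.9,10],0],[1,[2,25.7,10],0]]' && python3 -m handwheel '[[1,[0.4,4.8,0],0],[1,[0.8,9.6,0],0],[1,[1.2,14.4,0],0],[1,[1.5,19.2,0],0],[1,[1.5,23,0],0],[1,[1.5,25.8,0],0],[1,[1.5,25.8,0],0],[1,[1.5,25.8,-4],0],[1,[1.5,25.8,-7],0],[1,[1.5,25.8,-7],0]]'; python3 -m handwheel '[[1,[0,0,-2.6],0],[1,[0,0,-2.6],0],[-1,[0,0,-2.6],0],[-1,[0,0,-2.6],0],[-1,[0,0,-2.6],0],[-1,[0,0,-2.6],0],[-1,[0,0,-2.6],0]]' 45
```

```text
t: 15.25
tcp_pos: [603.5, 9.9, 139.2]
tcp_rot: [-0.353, 3.122, -0.0]
force: [0.8, -0.3, 1.2]
gripper_width: 1.006
gripper_force: 0.0
t: 16.25
tcp_pos: [614.7, 263.6, 64.3]
tcp_rot: [0.352, -3.112, 0.005]
force: [-1.2, -1.2, -1.0]
gripper_width: 1.002
gripper_force: 0.0
t: 16.95
tcp_pos: [619.8, 266.4, 45.3]
tcp_rot: [-0.353, 3.118, 0.001]
force: [-0.9, 0.5, 6.2]
gripper_width: 0.454
gripper_force: 45.9
```

```bash
python3 -m handwheel '[[-1,[0,0,0.2],0],[-1,[-1,-0.23,0.3],0],[-1,[-2.5,-0.57,0.3],0],[-1,[-4,-0.91,0.3],0],[-1,[-5.5,-1.26,0.3],0],[-1,[-7,-1.6,0.3],0],[-1,[-8.5,-1.94,0.3],0],[-1,[-10,-2.29,0.3],0],[-1,[-11.5,-2.63,0.3],0],[-1,[-13,-2.97,0.3],0],[-1,[-14.5,-3.32,0.3],0],[-1,[-15.7,-3.6,0.3],0]]'; python3 -m handwheel '[[-1,[0,0,0],0],[-1,[0,0,3],0],[-1,[0,0,7],0],[-1,[0,0,9],0],[-1,[0,0,9],0]]'
python3 - <<'E'
from h import *
save('top','t3.png',(165,130,485,250),2.5)
save('side','s3.png',(180,180,420,340),2.5)
E
```

```text
t: 18.15
tcp_pos: [458.8, 229.1, 45.7]
tcp_rot: [0.354, -3.119, 0.001]
force: [0.5, -0.1, -3.2]
gripper_width: 0.454
gripper_force: 45.6
t: 18.65
tcp_pos: [464.7, 231.6, 139.6]
tcp_rot: [-0.353, 3.114, 0.004]
force: [0.2, 0.9, -4.0]
gripper_width: 0.451
gripper_force: 46.6
```

View pics/t3.png

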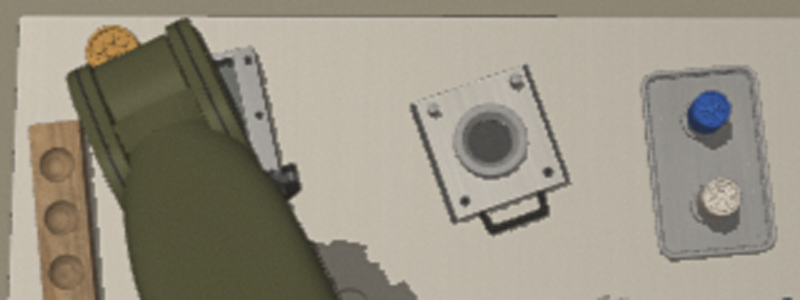

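View pics/s3.png

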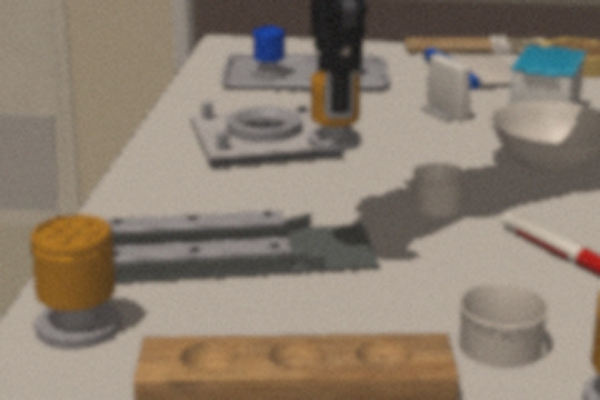

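Blue and white both stand on the tray, at top crop (710,112) and (720,198). Brass is held above the landing, and the rack is empty. Now to the press.

```bash
python3 -m handwheel '[[-1,[1.8,-4.6,0],0],[-1,[3.5,-9.2,0],0],[-1,[5.3,-13.8,0],0],[-1,[7,-18.4,0],0],[-1,[8.7,-22.6,0],0],[-1,[9.55,-24.9,0],0],[-1,[9.55,-24.9,0],0],[-1,[9.55,-24.9,-3],0],[-1,[9.55,-24.9,-5.5],0],[-1,[9.55,-24.9,-5.5],0],[-1,[9.55,-24.9,-5.5],0]]'
python3 - <<'E'
from h import *
print(env.get_state()['tcp_pos'])
save('top','t4.png',(300,150,420,240),5)
save('side','s4.png',(240,190,340,265),6)
E
```

```text
t: 19.85
tcp_pos: [555.4, -18.3, 79.9]
tcp_rot: [0.354, -3.118, -0.001]
force: [-0.0, -0.1, -3.2]
gripper_width: 0.453
gripper_force: 46.9
[555.35132976 -18.32573844  79.9269029 ]
```

View pics/s4.png

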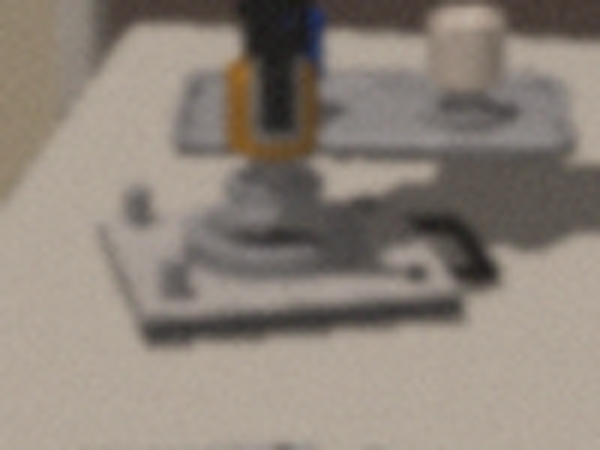

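The die hovers over the pocket: its axis is at crop x≈273 and the ring centre is at (272,240). I'll lower it gently.

```bash
python3 -m handwheel '[[-1,[0,0,-1],0],[-1,[0,0,-1.6],0],[-1,[0,0,-2.1],0],[-1,[0,0,-2.4],0],[-1,[0,0,-2.6],0],[-1,[0,0,-2.6],0]]';python3 -m handwheel '[[-1,[0,0,-0.1],0],[-1,[0,0,-0.2],0],[-1,[0,0,-0.3],0],[-1,[0,0,-0.3],0]]'
```

```text
t: 20.55
tcp_pos: [556.8, -18.9, 55.0]
tcp_rot: [0.354, -3.121, -0.0]
force: [-0.8, -0.4, -3.1]
gripper_width: 0.456
gripper_force: 46.9
t: 20.95
tcp_pos: [557.2, -19.0, 53.3]
tcp_rot: [-0.354, 3.121, -0.0]
force: [-1.5, -0.5, 3.9]
gripper_width: 0.455
gripper_force: 47.8
```

```bash
python3 -m handwheel '[[1,[0,0,0.1],0],[1,[0,0,0.1],0],[1,[0,0,0.1],0],[1,[0,0,0.1],0],[1,[0,0,3],0],[1,[0,0,7],0],[1,[0,0,9],0],[1,[-1.5,-4.6,9],0],[1,[-2.8,-9.2,9],0],[1,[-4,-13.8,9],0],[1,[-5.2,-18.4,9],0],[1,[-6.35,-22.6,9],0]]'
python3 - <<'E'
from h import *
np.set_printoptions(precision=1,suppress=True)
save('side','s5.png',(240,190,340,265),6)
save('top','t5.png',(230,130,490,250),3)
for c in('top','side'):
  for n in('white_die','blue_die','brass_die'):
    for d in landmark_of(c,n):
        if d['conf']>.4: print(c,n,world(c,d['position']))
E
```

```text
t: 22.15
tcp_pos: [492.9, -246.9, 142.4]
tcp_rot: [-0.353, 3.121, -0.001]
force: [0.8, -0.3, 0.2]
gripper_width: 1.003
gripper_force: 0.0
top white_die [ 494.2 -257.4    3.4]
top blue_die [ 584.3 -249.7    4.3]
top brass_die [252.6 437.3  -4.1]
top brass_die [637.9 375.    2.1]
top brass_die [559.7 -17.7  12.2]
side white_die [ 491.3 -256.4   -0.9]
side blue_die [ 578.8 -246.     2.1]
side brass_die [633.8 375.1   2.4]
side brass_die [248.8 438.4  -3.3]
side brass_die [556.4 -17.5  13. ]
```

View pics/s5.png

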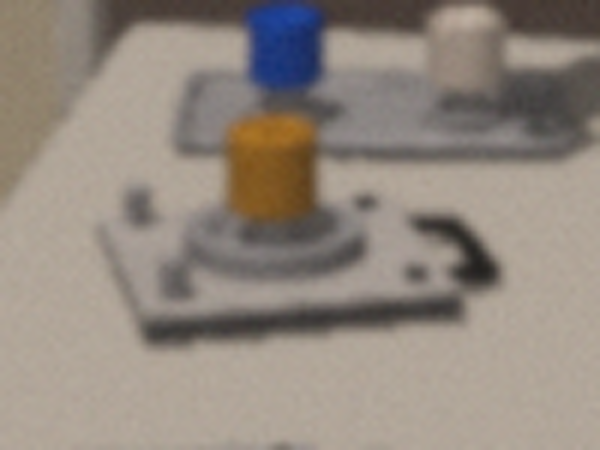

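View pics/t5.png

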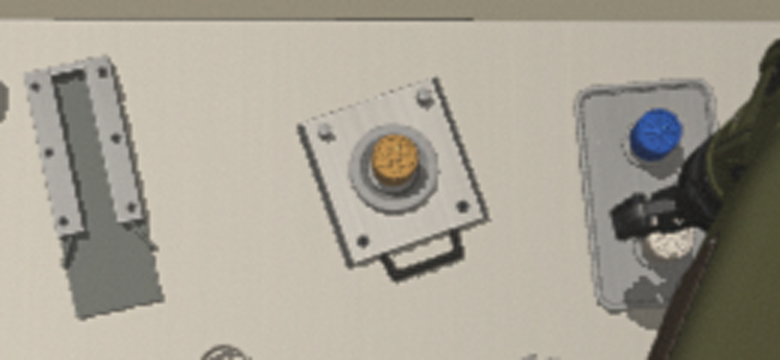

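Brass is seated upright in the pocket (side crop (272,170), top crop (395,160)), and the rack is empty. Next is white.

```bash
python3 -m handwheel '[[1,[0,-1.1,0],0],[1,[0,-1.1,-4],0],[1,[0,-1.1,-8],0],[1,[0,-1.1,-10.2],0],[1,[0,-1.1,-10.2],0],[-1,[0,-1.1,-10.2],0],[-1,[0,-1.1,-10.2],0],[-1,[0,-1.1,-10.2],0],[-1,[0,-1.1,-10.2],0],[-1,[0,-1.1,-10.2],0]]' 40; python3 -m handwheel '[[-1,[0,0,3],0],[-1,[0,0,7],0],[-1,[0,2,10],0],[-1,[-0.3,6.5,10],0],[-1,[-0.6,11.3,10],0],[-1,[-0.9,16.1,10],0],[-1,[-1.2,20.9,10],0],[-1,[-1.5,25.7,10],0],[-1,[-1.8,30.5,10],0],[-1,[-2.1,35.3,10],0],[-1,[-2.5,40.1,10],0],[-1,[-2.9,44.5,10],0]]'
```

```text
t: 23.55
tcp_pos: [495.1, -256.6, 42.2]
tcp_rot: [-0.354, 3.118, -0.003]
force: [0.3, 1.1, 6.7]
gripper_width: 0.455
gripper_force: 40.6
t: 24.75
tcp_pos: [464.0, 191.2, 140.7]
tcp_rot: [-0.355, 3.121, 0.0]
force: [0.5, -0.5, -1.7]
gripper_width: 0.454
gripper_force: 41.0
```

```bash
python3 -m handwheel '[[-1,[-0.3,3,0],0],[-1,[-0.35,4.1,0],0],[-1,[-0.35,4.1,-3],0],[-1,[-0.35,4.1,-6],0],[-1,[-0.35,4.1,-8.6],0],[-1,[-0.35,4.1,-9.4],0],[-1,[-0.35,4.1,-9.4],0],[-1,[-0.35,4.1,-9.4],0]]'
python3 - <<'E'
from h import *
save('side','s6.png',(200,220,380,320),4)
E
```

```text
t: 25.55
tcp_pos: [461.5, 229.7, 46.9]
tcp_rot: [-0.352, 3.121, -0.0]
force: [0.2, -0.0, -1.6]
gripper_width: 0.45
gripper_force: 41.7
```

View pics/s6.png

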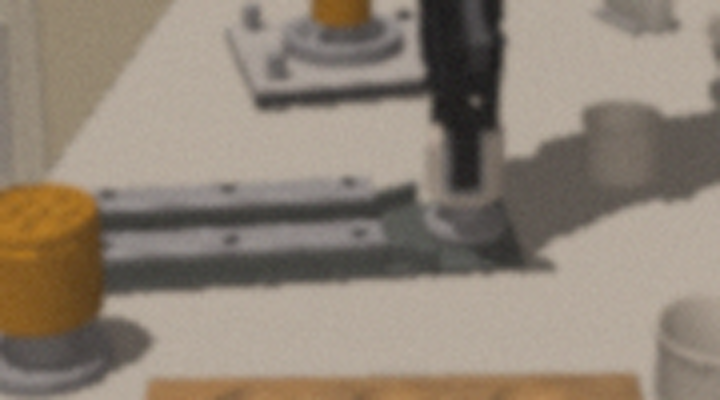

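White is on the landing, foot at crop (465,222), below the lips and lined up with the slot. Sliding it in.

```bash
python3 -m handwheel '[[-1,[1.2,0.27,0],0],[-1,[2.5,0.57,0],0],[-1,[3.8,0.87,0],0],[-1,[5.2,1.19,0],0],[-1,[6.6,1.5,0],0],[-1,[8,1.83,0],0],[-1,[9.5,2.17,0],0],[-1,[11,2.51,0],0],[-1,[12.5,2.86,0],0],[-1,[14,3.2,0],0],[-1,[15.2,3.47,0],0],[-1,[15.5,3.54,0],0]]';python3 -m handwheel '[[-1,[0.1,0.02,0],0],[-1,[0.2,0.05,0],0],[-1,[0.2,0.05,0],0],[-1,[0.2,0.05,0],0]]'
```

```text
t: 26.8
tcp_pos: [618.8, 266.0, 46.7]
tcp_rot: [-0.353, 3.119, 0.001]
force: [-0.1, 1.3, -0.7]
gripper_width: 0.456
gripper_force: 41.7
t: 27.2
tcp_pos: [617.5, 265.9, 46.3]
tcp_rot: [0.354, -3.121, 0.0]
force: [0.2, 0.2, -1.8]
gripper_width: 0.457
gripper_force: 41.7
```

```bash
python3 -m handwheel '[[-1,[0.1,0.02,0],0],[-1,[0.2,0.05,0],0],[-1,[0.3,0.07,0],0],[-1,[0.3,0.07,0],0]]';python3 -m handwheel '[[-1,[0.1,0.02,0],0],[-1,[0.15,0.03,0],0],[-1,[0.2,0.05,0],0],[-1,[0.2,0.05,0],0]]'
```

```text
t: 27.6
tcp_pos: [621.2, 266.8, 46.3]
tcp_rot: [-0.354, 3.121, 0.0]
force: [0.3, 0.2, -2.4]
gripper_width: 0.456
gripper_force: 41.7
t: 28.0
tcp_pos: [623.1, 267.2, 46.3]
tcp_rot: [-0.354, 3.121, 0.0]
force: [-0.8, -0.1, -1.9]
gripper_width: 0.455
gripper_force: 41.7
```

```bash
python3 -m handwheel '[[-1,[0.1,0.02,0],0],[-1,[0.15,0.03,0],0],[-1,[0.15,0.03,0],0]]';python3 -m handwheel '[[-1,[0.1,0.02,0],0],[-1,[0.15,0.03,0],0],[-1,[0.15,0.03,0],0]]'
```

```text
t: 28.3
tcp_pos: [624.7, 267.5, 46.3]
tcp_rot: [-0.354, 3.121, 0.0]
force: [-1.0, -0.8, -1.8]
gripper_width: 0.45
gripper_force: 41.7
t: 28.6
tcp_pos: [626.1, 267.8, 46.3]
tcp_rot: [-0.354, 3.122, 0.0]
force: [0.2, 0.0, -1.8]
gripper_width: 0.454
gripper_force: 41.7
```

```bash
python3 -m handwheel '[[-1,[0.1,0.02,0],0],[-1,[0.15,0.03,0],0],[-1,[0.15,0.03,0],0]]';python3 -m handwheel '[[-1,[0.1,0.02,0],0],[-1,[0.15,0.03,0],0],[-1,[0.15,0.03,0],0]]'
python3 - <<'E'
from h import *
save('top','t7.png',(225,135,295,240),5.7)
save('side','s7.png',(200,220,380,320),4)
E
```

```text
t: 28.9
tcp_pos: [626.9, 267.9, 46.1]
tcp_rot: [0.354, -3.12, 0.0]
force: [-2.3, -0.5, -1.2]
gripper_width: 0.454
gripper_force: 41.7
t: 29.2
tcp_pos: [627.3, 267.9, 45.7]
tcp_rot: [0.354, -3.118, 0.001]
force: [-4.5, -1.0, -0.9]
gripper_width: 0.453
gripper_force: 41.7
```

View pics/s7.png

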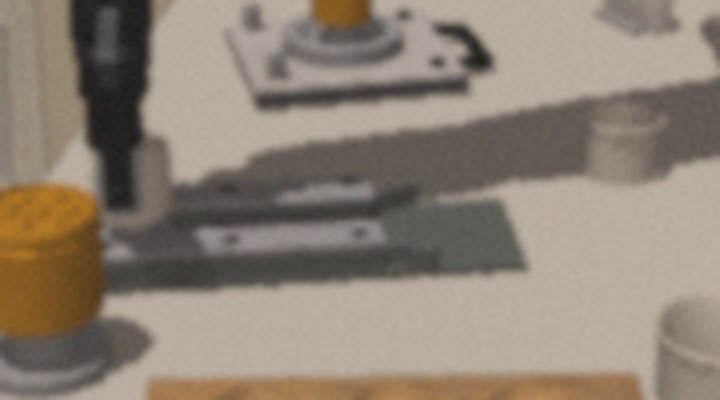

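Force along −x has risen to 4.5 N, so white is against the end wall. I'll set it down and release it, then fetch blue.

```bash
python3 -m handwheel '[[-1,[0,0,-0.1],0],[-1,[0,0,-0.15],0],[1,[0,0,-0.15],0],[1,[0,0,-0.1],0],[1,[0,0,0],0],[1,[0,0,3],0],[1,[0,0,7],0],[1,[-0.5,-3,10],0],[1,[-1,-7.8,10],0],[1,[-1.5,-12.6,10],0],[1,[-2,-17.4,10],0],[1,[-2.5,-22.2,10],0]]' && python3 -m handwheel '[[1,[-0.4,-4.8,0],0],[1,[-0.8,-9.6,0],0],[1,[-1.2,-14.4,0],0],[1,[-1.6,-19.2,0],0],[1,[-2,-24,0],0],[1,[-2.1,-28,0],0],[1,[-2.1,-29.5,0],0],[1,[-2.1,-29.5,0],0],[1,[-2.1,-29.5,-4],0],[1,[-2.1,-29.5,-7.3],0],[1,[-2.1,-29.5,-7.3],0]]';python3 - <<'E'
from h import *
np.set_printoptions(precision=1,suppress=True)
save('top','t8.png',(225,135,295,240),5.7)
for c in('top','side'):
  for n in('white_die','blue_die'):
    for d in landmark_of(c,n):
        if d['conf']>.3: print(c,n,world(c,d['position']))
E
```

```text
t: 30.5
tcp_pos: [604.6, 44.7, 147.0]
tcp_rot: [-0.354, 3.119, -0.001]
force: [0.9, -0.7, -0.2]
gripper_width: 1.002
gripper_force: 0.0
t: 31.6
tcp_pos: [579.5, -245.3, 68.8]
tcp_rot: [0.356, -3.113, -0.008]
force: [-1.4, -0.1, 0.6]
gripper_width: 0.999
gripper_force: 0.0
top white_die [626.1 269.2   6.3]
top blue_die [ 583.3 -251.2    3.7]
side blue_die [ 582.  -249.5    2.5]
```

View pics/t8.png

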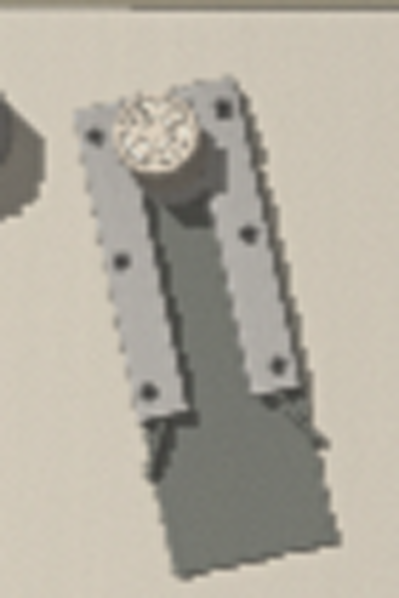

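White is upright against the closed end at crop (157,133), and the slot is clear. Grasping blue.

```bash
python3 -m handwheel '[[1,[0,0,-3.2],0],[1,[0,0,-3.2],0],[-1,[0,0,-3.2],0],[-1,[0,0,-3.2],0],[-1,[0,0,-3.2],0],[-1,[0,0,-3.2],0],[-1,[0,0,-3.2],0]]' 40; python3 -m handwheel '[[-1,[0,0,3],0],[-1,[0,0,7],0],[-1,[0,2,10],0],[-1,[-1,6.5,10],0],[-1,[-2.2,11.1,10],0],[-1,[-3.4,15.7,10],0],[-1,[-4.6,20.3,10],0],[-1,[-5.8,24.9,10],0],[-1,[-7,29.5,10],0],[-1,[-8.2,34.1,10],0],[-1,[-9.4,38.7,10],0],[-1,[-10.6,43.3,10],0]]' && python3 -m handwheel '[[-1,[-1.3,3.6,0],0],[-1,[-1.5,4.57,0],0],[-1,[-1.5,4.57,-3],0],[-1,[-1.5,4.57,-6],0],[-1,[-1.5,4.57,-8.6],0],[-1,[-1.5,4.57,-9.4],0],[-1,[-1.5,4.57,-9.4],0],[-1,[-1.5,4.57,-9.4],0]]'
```

```text
t: 32.55
tcp_pos: [584.2, -249.1, 43.0]
tcp_rot: [-0.353, 3.119, -0.002]
force: [-0.8, -0.3, 6.0]
gripper_width: 0.456
gripper_force: 40.6
t: 33.75
tcp_pos: [476.0, 185.9, 141.4]
tcp_rot: [0.353, -3.122, 0.0]
force: [0.3, 0.1, -2.5]
gripper_width: 0.455
gripper_force: 40.9
t: 34.55
tcp_pos: [462.6, 229.8, 47.8]
tcp_rot: [-0.353, 3.121, 0.0]
force: [0.6, 1.2, -1.4]
gripper_width: 0.458
gripper_force: 41.1
```

```bash
python3 -m handwheel '[[-1,[1.2,0.27,0],0],[-1,[2.5,0.57,0],0],[-1,[3.8,0.87,0],0],[-1,[5.2,1.19,0],0],[-1,[6.6,1.5,0],0],[-1,[8,1.83,0],0],[-1,[9.5,2.17,0],0],[-1,[10.6,2.42,0],0],[-1,[11.4,2.6,0],0],[-1,[11.4,2.6,0],0],[-1,[11.4,2.6,0],0]]';python3 -m handwheel '[[-1,[0.1,0.02,-0.05],0],[-1,[0.2,0.05,-0.1],0],[-1,[0.3,0.07,-0.1],0],[-1,[0.4,0.09,-0.1],0],[-1,[0.4,0.09,-0.1],0]]';python3 -m handwheel '[[-1,[0.1,0.02,0],0],[-1,[0.2,0.05,0],0],[-1,[0.2,0.05,0],0]]'
```

```text
t: 35.65
tcp_pos: [576.0, 255.9, 47.2]
tcp_rot: [0.353, -3.121, 0.0]
force: [-0.6, -0.0, -1.6]
gripper_width: 0.455
gripper_force: 41.1
t: 36.15
tcp_pos: [579.9, 257.0, 46.3]
tcp_rot: [0.354, -3.121, 0.0]
force: [-1.0, 0.0, -1.4]
gripper_width: 0.456
gripper_force: 41.1
t: 36.45
tcp_pos: [580.6, 257.1, 46.2]
tcp_rot: [0.354, -3.119, 0.001]
force: [-3.8, -1.2, 2.0]
gripper_width: 0.458
gripper_force: 41.2
```

```bash
python3 -m handwheel '[[-1,[0.1,0.02,0.05],0],[-1,[0.2,0.05,0.05],0],[-1,[0.2,0.05,0.05],0]]';python3 -m handwheel '[[-1,[0.1,0.02,0],0],[-1,[0.2,0.05,0],0],[-1,[0.2,0.05,0],0]]';python3 -m handwheel '[[-1,[0.1,0.02,0],0],[-1,[0.2,0.05,0],0],[-1,[0.2,0.05,0],0]]'
```

```text
t: 36.75
tcp_pos: [581.1, 257.2, 46.4]
tcp_rot: [0.354, -3.116, 0.001]
force: [-7.2, -1.6, 4.4]
gripper_width: 0.45
gripper_force: 41.4
t: 37.05
tcp_pos: [581.5, 257.3, 46.4]
tcp_rot: [0.354, -3.113, 0.002]
force: [-10.8, -3.4, 7.4]
gripper_width: 0.456
gripper_force: 41.7
t: 37.35
tcp_pos: [581.8, 257.4, 46.6]
tcp_rot: [0.353, -3.11, 0.002]
force: [-14.1, -3.2, 10.9]
gripper_width: 0.456
gripper_force: 42.1
```

Blue is pressing firmly on white, and white on the wall. I'll unload, release and retreat.

```bash
python3 -m handwheel '[[-1,[-0.2,-0.05,0],0],[-1,[-0.4,-0.09,0],0],[-1,[-0.4,-0.09,0],0],[1,[-0.4,-0.09,0],0],[1,[-0.4,-0.09,0],0],[1,[-0.4,-0.09,0],0],[1,[-0.4,-0.09,3],0],[1,[-0.4,-0.09,7],0],[1,[-0.4,-0.09,11],0],[1,[-2,-4,15],0],[1,[-4,-8,18],0],[1,[-6,-12,20],0]]'; python3 -m handwheel '[[1,[-2,-4,0],0],[1,[-4,-8,0],0],[1,[-6,-12,0],0],[1,[-8,-16,0],0],[1,[-8,-16,0],0],[1,[-8,-16,0],0]]'
python3 - <<'E'
from h import *
np.set_printoptions(precision=1,suppress=True)
save('top','t9.png',(205,130,465,325),3)
im=cv2.imread('pics/t9.png');save('side','s9.png',(200,190,400,320),3)
s=cv2.imread('pics/s9.png');im=im[:,:];print(im.shape,s.shape)
s=cv2.resize(s,(390,254));im=cv2.resize(im,(780,585));im[331:585,390:780]=s;cv2.imwrite('pics/f9.png',im)
for c in('top','side'):
  for n in('white_die','blue_die','timer','ring_cutter_small'):
    for d in landmark_of(c,n):
        if d['conf']>.3: print(c,n,world(c,d['position']))
E
```

```text
t: 38.55
tcp_pos: [533.6, 147.3, 244.5]
tcp_rot: [-0.355, 3.116, 0.001]
force: [0.8, -0.7, -0.1]
gripper_width: 0.999
gripper_force: 0.0
t: 39.15
tcp_pos: [452.8, -13.2, 242.7]
tcp_rot: [-0.35, 3.12, 0.0]
force: [-0.0, 0.5, 0.4]
gripper_width: 1.001
gripper_force: 0.0
(585, 780, 3) (390, 600, 3)
top white_die [623.7 267.2   5.4]
top blue_die [578.4 252.8  11. ]
top ring_cutter_small [378.  134.2   3.7]
top ring_cutter_small [ 539.  -253.5   -2.9]
side white_die [619.4 269.6   7.1]
side blue_die [575.3 257.9   7.2]
side timer [ 367.6 -133.6   -4.1]
side ring_cutter_small [373.  128.5  -1.3]
side ring_cutter_small [554.8 -17.2  15.3]
```

View pics/f9.png

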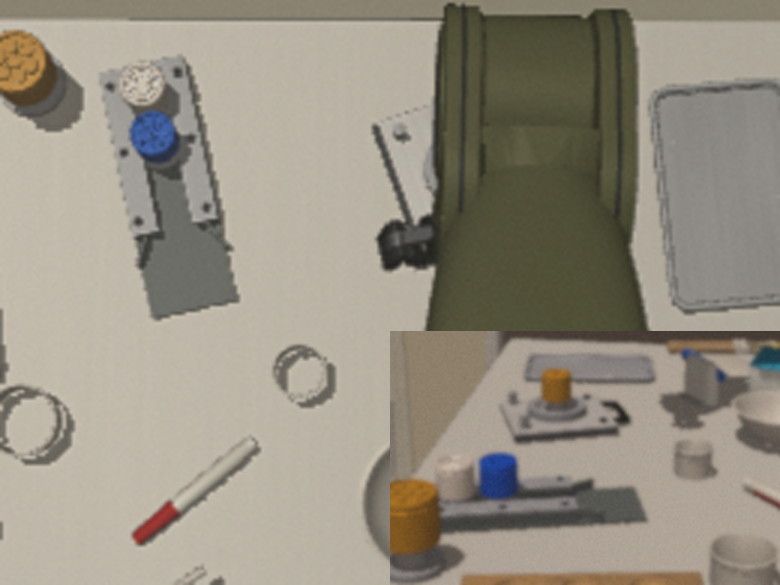

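Brass is seated, and white and blue are upright in the rack at crop (142,82) and (155,135). Checking the white–blue spacing more precisely.

Run:
```python
from h import *
from scipy.spatial.transform import Rotation as R
np.set_printoptions(precision=1,suppress=True)
# top-view reference: predicted pixel of disc centres vs measured by colour, enclosing circle of the upper disc
for c,box in(('top',(235,140,285,200)),('side',(190,220,330,320))):
    im=np.mean([get_image(c).astype(float) for _ in range(6)],0)
    x0,y0,x1,y1=box;a=im[y0:y1,x0:x1]
    r,g,b=a[...,0],a[...,1],a[...,2]
    mb=(b-r>50).astype(np.uint8)
    n,l,st,ce=cv2.connectedComponentsWithStats(mb);k=1+st[1:,4].argmax();print(c,'blue',st[k]+[x0,y0,0,0,0],ce[k]+[x0,y0])
    for d in masks_of(c,'white_die')[:2]:
        p=np.argwhere(d['pixels'])[:,::-1];print(' white',d['conf'],p.min(0),p.max(0)-p.min(0)+1,p.mean(0))
    for d in masks_of(c,'blue_die')[:1]:
        p=np.argwhere(d['pixels'])[:,::-1];print(' bluem',p.min(0),p.max(0)-p.min(0)+1,p.mean(0))
    cv2.imwrite(f'pics/avg_{c}.png',cv2.resize(a[...,::-1].astype(np.uint8),None,fx=5,fy=5,interpolation=cv2.INTER_CUBIC))
u=np.array([.975,.2224,0])
for gap in(44,46,48): print(gap,[pix(c,np.array([624,267,z])-gap*u)-pix(c,np.array([624,267,z])) for c,z in(('top',62),('side',44))])
```

```text
top blue [249 167  14  15 165] [255.4 174. ]
 white 0.66 [245 151] [16 17] [252.7 159. ]
 bluem [248 167] [17 20] [256.5 176.2]
side blue [246 253  19  23 364] [254.9 263.4]
 white 0.97 [223 253] [20 25] [232.5 265. ]
 bluem [225 264] [106  29] [278.9 279.2]
44 [array([ 3.4, 16.1]), array([22.1, -1. ])]
46 [array([ 3.5, 16.8]), array([23.1, -1.1])]
48 [array([ 3.7, 17.6]), array([24.1, -1.1])]
```

View pics/avg_side.png

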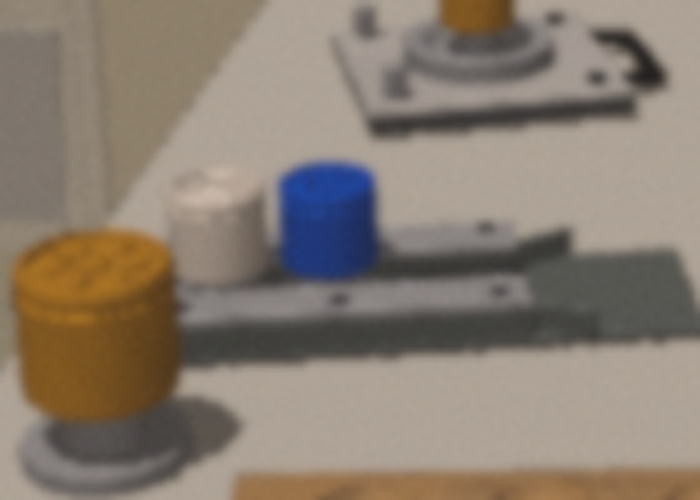

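White's body spans 168–265 and blue's 280–376. That is a spacing of 22.3 px against 22.1 px expected for feet touching, so they are close up. Handing in.

```bash
python3 -c "
from cell import env
print(env.close_job())"
```

```text
the job is handed in; nothing more can be done
None
```

The job is handed in, with no verdict returned: brass die seated in the press pocket, white back at the rack's closed end with blue close against it, all upright, and the timer and ring cutter not touched.

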